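# Seal the glaze samples and set the feed valve

### The job

Get the tile-glazing bench ready to spray: first press shut the two sample tubes in the wooden rack whose flip caps stand open, so that no spray gets in. Then take the red feed valve by its upright black handle, turn it clockwise until it stops, fully shut, and back it off (anticlockwise) exactly two full turns. Finish there with the black handle still gripped in the fingers; the other two tubes stay shut and everything else on the bench stays where it is.

Things in the scene. Friction and masses are not known exactly. Their poses are not given: they have to be found in the camera images.
- tube_rack: fixed wooden rack block, 70 x 232 x 35 mm; origin at the centre of its underside; four upright tubes stand in it in one row along its y axis, 55 mm apart, 27.5 and 82.5 mm either side of the centre, in any order
- hinge_a (a point): cap hinge of the orange-capped tube (tube 30 mm across, rim 85 mm above the table, fixed in the rack): on the rim's far side, 18 mm along the point's +x from the tube's axis, at rim height; the point's axes are the rack's (z up, y along the hinge pin)
- hinge_b (a point): cap hinge of the blue-capped tube (tube 30 mm across, rim 85 mm above the table, fixed in the rack): on the rim's far side, 18 mm along the point's +x from the tube's axis, at rim height; the point's axes are the rack's (z up, y along the hinge pin)
- hinge_c (a point): cap hinge of the white-capped tube (tube 30 mm across, rim 85 mm above the table, fixed in the rack): on the rim's far side, 18 mm along the point's +x from the tube's axis, at rim height; the point's axes are the rack's (z up, y along the hinge pin)
- hinge_d (a point): cap hinge of the green-capped tube (tube 30 mm across, rim 85 mm above the table, fixed in the rack): on the rim's far side, 18 mm along the point's +x from the tube's axis, at rim height; the point's axes are the rack's (z up, y along the hinge pin)
- cap_a (a joint): angle of the orange flip cap (disc 33 mm across, 6 mm thick, with a 14 mm wide thumb tab reaching 44 mm from the hinge, towards the point's -x when shut): 0 = shut flat on the rim, top 91 mm above the table; about 1.4 to 1.8 = open, standing up at the hinge and leaning back at most a little past upright; a stiff hinge (about 1 N at the disc) that stays where it is left; starts open
- cap_b (a joint): angle of the blue flip cap (disc 33 mm across, 6 mm thick, with a 14 mm wide thumb tab reaching 44 mm from the hinge, towards the point's -x when shut): 0 = shut flat on the rim, top 91 mm above the table; about 1.4 to 1.8 = open, standing up at the hinge and leaning back at most a little past upright; a stiff hinge (about 1 N at the disc) that stays where it is left; starts open
- cap_c (a joint): angle of the white flip cap (disc 33 mm across, 6 mm thick, with a 14 mm wide thumb tab reaching 44 mm from the hinge, towards the point's -x when shut): 0 = shut flat on the rim, top 91 mm above the table; about 1.4 to 1.8 = open, standing up at the hinge and leaning back at most a little past upright; a stiff hinge (about 1 N at the disc) that stays where it is left; starts shut
- cap_d (a joint): angle of the green flip cap (disc 33 mm across, 6 mm thick, with a 14 mm wide thumb tab reaching 44 mm from the hinge, towards the point's -x when shut): 0 = shut flat on the rim, top 91 mm above the table; about 1.4 to 1.8 = open, standing up at the hinge and leaning back at most a little past upright; a stiff hinge (about 1 N at the disc) that stays where it is left; starts shut
- feed_stand: fixed feed valve: foot plate 150 x 110 x 12 mm, brass body, pipe stubs along its x axis (200 mm long in all, 45 mm up; yellow end at +x, blue end at -x); origin at the centre of the underside, z up; the wheel's upright axis passes through the origin
- valve_hub (a point): top of the red wheel's hub, on the wheel's upright axis, 128 mm above the table; the wheel is 112 mm across its rim, rim top 126 mm above the table
- feed_valve (a joint): angle of the red valve wheel, rad: 0 = hard stop, fully shut; grows anticlockwise seen from above (opening), 6.283 a turn, up to 22; at 0 (and at each full turn) the black handle stands over the stand's +x side (yellow pipe end), and at value q it stands at the stand's yaw + q about the axis; it starts less than one turn open; turning takes about 2.5 N at the handle, and it stays where it is left
- feed_handle: upright black handle on the wheel's rim, 50 mm from the wheel's axis: a barrel 22 mm across and 47 mm tall, its underside (origin) 132 mm and its top 179 mm above the table; it spins freely on its own upright pin, so that fingers gripping it from above can carry it round in a circle without turning; its pin end below is 18 mm across
- jar: bystander: amber jar, 44 mm across, 65 mm tall, loose; origin at the centre of its underside
- bowl: bystander: white bowl, 110 mm across, 50 mm tall, loose; origin at the centre of its underside
- blue_tile: bystander: blue tile 100 x 100 x 9 mm, loose; origin at the centre of its underside
- red_tile: bystander: terracotta tile 60 x 60 x 9 mm, loose; origin at the centre of its underside
- brush: bystander: brush lying flat, loose; origin part-way along the tool, on its underside
- tin: bystander: grey tin, 66 mm across, 85 mm tall, loose; origin at the centre of its underside
Things that resemble listed ones, but are neither listed nor needed, are in the scene too. Leave any green or purple look-alike of the feed_stand alone.

How it is judged:
By the outcome, as a careful person would: the job done as asked, in the order asked, and still so for the second after the job is handed in, while the arm keeps its last pose, push and grip.
It also fails if it takes over 72 s, if anything falls off the work surface, if the arm or the gripper's body presses on something with over 40 N, if the wrist force passes 120 N, or if a joint passes its speed limit or range.

### The arm

A 6-joint arm with a two-finger parallel gripper is mounted at the origin on the work surface. World frame = base frame: x ahead of the robot, y to its left, z up, the work surface at z = 0. Lengths are in m, angles in degrees, forces in N, time in s.
With the tool pointing down it reaches from about 0.4 to 0.825 m from the base axis. Payload 7 kg.
Tool frame: the origin (TCP) lies on the centre line of the jaws, within the pads' length; the fingertips stand 8 mm ahead of it and the grasp point (between the pads) lies 11 mm behind it; z points along the fingers, y is the line along which they close (so a half turn about z gives the same grasp; the last joint's range is limited). The gripper opens to 88 mm and grips with 3 to 60 N. Pads are 19 mm wide; open, the fingers measure 130 mm over their backs; the gripper's body (78 mm by 193 mm) begins 47 mm behind the grasp point.
Start: joints at [92.939, 20.546, 0.682, 0, -70.136, -16.507], TCP at [0.158, 0.656, 0.235] pointing down, gripper open.
Joint ranges: [-176.03, 176.03], [-82.01, 121.73], [-58.28, 71.71], [-173.87, 95.51], [-174.79, -0.11], [-173.66, 173.66]. Speed limits (degrees/s): [136.94, 136.94, 172.46, 180, 180, 180].

### API

Orientations are given as [roll, pitch, yaw] about the fixed x, y, z axes, in that order (R = Rz(yaw) Ry(pitch) Rx(roll)).
In Python, from plant import ctrl, vision gives the robot as it stands. The module is installed in compiled form; this text tells all that it offers.
- The arm moves only by the tool move_arm, never from a script. Its argument "moves" is one flat list of numbers, 7 for each row, row after row: the finger opening in cm, from 0 to 8.76, then the shift along the tool's x, y, z in cm, then the turn, a rotation vector about the tool's x, y, z in rad. A call has 1 to 8 rows; each row shifts and turns the commanded pose from where the row before left it, along the tool's axes as they then stand; what a row does not reach is not made up. A row lasts 1/10 s, in which the tool goes at most 50 mm and 8.59 degrees, less where a joint would pass 70% of its speed; a pose out of reach is approached as far as the arm can. A call with a gripper value outside its range is refused whole. The fingers move at their own pace and stop on an object; the grip force is fixed at half the most. Time passes only in rows, so rows that do not move let the fingers close. It gives the time, the measured TCP pose, the force, the opening and the grip force at its end, in the units of the state.
- ctrl.get_obs(): the state, without advancing time (a new reading comes with each control period).
- vision.snapshot(name): name is "scene" or "top" or "wrist"; returns (picture, depth): 384x512x3 uint8, red, green, blue; 384x512 float32, m along the optical axis (not along the pixel's ray), 0 where there is no reading.
- vision.camera_model(name): a dict with "vertical_fov" (degrees; the focal length in pixels is half the picture's height over the tangent of half this angle, whatever the lens; pixels are square), "cx", "cy" (the principal point, pixels), "D" ([k1, k2, p1, p2, k3] as OpenCV has them; the pictures are not rectified), "cam_to_world" (4x4, takes a point from camera to world coordinates). Camera axes: x right, y down, z forward; pixel columns grow to the right and rows downward; lengths in m; the calibration is good to about 2 mm. A picture is of the moment at which its call begins: read the wrist's pose just before it. camera_model takes no time and is no camera call; for the wrist camera it gives the pose at the moment of the call.
- ctrl.close_job(): hands the job in; it is judged then, once.
The state is a dict: "clock": time; "joint_pos": joint angles; "qvel": joint speeds; "tau": joint torques, N m; "tool_pos": TCP position; "orientation": TCP orientation; "force": force on the tool from outside, world axes, zero at the start; "moment": the same for the moment, N m; "opening": finger opening in m; "gripper_force": force on a finger pad.
Only numpy, scipy, OpenCV 4.12 (cv2) and the standard library are available. Lean on these libraries where they do the work, as an engineer would, in place of code of your own. Each camera call takes 0.05 s, during which the arm holds its last target. There are 200 camera calls.

## Working session

There is one attempt and no reset: what is moved stays moved. The work goes in short steps, Python scripts to look and compute and a tool call to move; the robot and the scene stay as the last step left them, time stands still between calls to the robot, and variables do not carry over. Pictures are saved under pics/ and viewed, at most 10 in all, crops included, and the job is handed in when it is done.

Besides the shell and the picture viewer there is one more tool, called as name(argument=value, ...), one argument or row to a line, values as JSON. move_arm: Moves the arm, as the interface text tells. Its arguments: {"type":"object","properties":{"moves":{"type":"array"}},"required":["moves"]}

```bash
mkdir -p pics; cat > h.py <<'E'
import numpy as np, cv2
from plant import ctrl, vision
def cam(n):
    m=vision.camera_model(n); f=192/np.tan(np.radians(m["vertical_fov"])/2)
    return np.array([[f,0,m["cx"]],[0,f,m["cy"]],[0,0,1]]),np.array(m["D"],float),np.array(m["cam_to_world"])
def rays(c,px):
    K,D,T=c; u=cv2.undistortPoints(np.array(px,float).reshape(-1,1,2),K,D)[:,0]
    return T[:3,3],np.c_[u,np.ones(len(u))]@T[:3,:3].T
def plane(c,px,z):
    o,d=rays(c,px); return o+d*((z-o[2])/d[:,2])[:,None]
def world(c,px,depth):
    o,d=rays(c,px); return o+d*np.array([depth[int(v),int(u)] for u,v in px])[:,None]
E
python3 - <<'E'
from h import *
for n in("scene","top"):
    p,d=vision.snapshot(n); np.savez("pics/%s0.npz"%n,p=p,d=d); cv2.imwrite("pics/%s0.png"%n,p[:,:,::-1])
    c=cam(n); print(n,c[0][0,0],c[1],c[2].round(3).tolist())
print(ctrl.get_obs())
E
```

```text
scene 435.32114265958376 [-0.14222263  0.          0.          0.          0.        ] [[-0.732, 0.451, -0.511, 1.092], [0.681, 0.46, -0.57, 0.674], [-0.022, -0.765, -0.644, 0.815], [0.0, 0.0, 0.0, 1.0]]
top 426.8306621287626 [-0.07000628  0.          0.          0.          0.        ] [[-0.035, -0.978, 0.204, 0.322], [-0.999, 0.033, -0.012, 0.07], [0.005, -0.204, -0.979, 1.062], [0.0, 0.0, 0.0, 1.0]]
{'clock': 0.1, 'joint_pos': array([ 9.29388667e+01,  2.05871190e+01,  6.37350270e-01, -1.55153069e-02,
       -7.01346535e+01, -1.65073138e+01]), 'qvel': array([ 0.06583811, -0.09236571,  0.21144308,  0.01172753, -0.04409136,
       -0.03424067]), 'tau': array([-2.18718931e-03, -5.84167564e+01,  2.93749917e+01,  7.01550141e+00,
        1.01355326e-02, -5.56692817e-05]), 'tool_pos': array([0.15829404, 0.65573694, 0.23371303]), 'orientation': array([ 1.79914913e+02, -1.00045645e-02, -1.35737226e+01]), 'force': array([ 0.80366628, -0.46731712, -0.49908293]), 'moment': array([ 0.04848447, -0.00837202, -0.00122206]), 'gripper_force': 0.0, 'opening': 0.08768264467616046}
```

View pics/scene0.png

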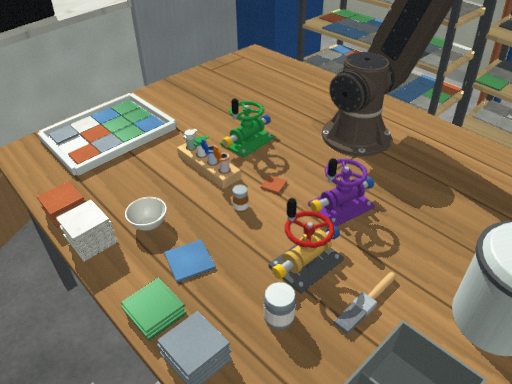

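View pics/top0.png

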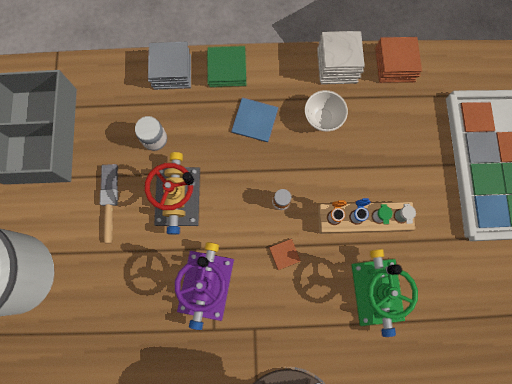

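The scene view shows the rack at about (208,162), the red valve at (308,240), a purple look-alike at (345,190) and a green one at (247,128). In the top view the tubes read orange (338,213) open, blue (362,213) open, green (385,213) shut and white (407,213) shut. The red wheel is at (170,187), with its handle at (188,178) and its yellow end at (176,157).

Only the red valve fits the description. I'll measure next and confirm with one enlarged crop.

```bash
cat > m.py <<'E'
from h import *
z=np.load("pics/top0.npz"); p,d=z["p"],z["d"]; c=cam("top")
vv,uu=np.mgrid[:384,:512]; px=np.c_[uu.ravel(),vv.ravel()]
o,r=rays(c,px); W=(o+r*d.ravel()[:,None]).reshape(384,512,3); H=W[...,2]; H[d==0]=-1
hsv=cv2.cvtColor(p,cv2.COLOR_RGB2HSV); h,s,v=[hsv[...,i].astype(int) for i in range(3)]
box=lambda u0,u1,v0,v1:(uu>=u0)&(uu<u1)&(vv>=v0)&(vv<v1)
rk=box(312,425,190,245)&(H>.025)&(H<.045)
q=plane(c,px[rk.ravel()],.035)[:,:2]
print("rack n",rk.sum(),cv2.minAreaRect(q.astype(np.float32)))
# valve
red=box(130,215,140,240)&((h<8)|(h>172))&(s>150)&(v>70)&(H>.1)
q=plane(c,px[red.ravel()],.123)[:,:2]
hull=cv2.convexHull(q.astype(np.float32)); print("wheel",red.sum(),np.median(H[red]),cv2.minEnclosingCircle(hull),cv2.fitEllipse(hull))
bl=box(130,215,140,240)&(H>.165)&(v<70); q=plane(c,px[bl.ravel()],.179)[:,:2]; print("handle",bl.sum(),H[bl].max() if bl.any() else 0,cv2.minEnclosingCircle(q.astype(np.float32)),q.mean(0))
for n,m in(("yel",box(165,187,145,170)&(h>18)&(h<32)&(s>150)&(H>.03)&(H<.075)),("blu",box(162,187,215,240)&(h>98)&(h<120)&(s>120)&(H>.02))):
    w=W[m]; print(n,m.sum(),w.mean(0),w.min(0),w.max(0))
for n,m in(("or",box(325,350,195,212)&(h<20)&(s>170)&(H>.08)),("bl",box(350,373,195,212)&(h>98)&(h<125)&(s>120)&(H>.08)),("gr",box(373,396,200,228)&(h>60)&(h<90)&(s>100)&(H>.07)),("wh",box(396,418,200,228)&(s<40)&(H>.075))):
    w=W[m]; print(n,m.sum(),w.mean(0),w.min(0),w.max(0))
E
python3 m.py; python3 - <<'E'
import cv2
a=cv2.imread("pics/top0.png"); s=cv2.imread("pics/scene0.png")
f=lambda i,u,v,w:cv2.resize(i[v:v+w,u:u+w],(390,290) if 0 else (390,390),interpolation=cv2.INTER_CUBIC)
cv2.imwrite("pics/crop1.png",cv2.hconcat([f(a,315,165,100),f(a,125,140,100)]))
E
```

```text
rack n 1716 ((0.4680723547935486, -0.2146255075931549), (0.23427337408065796, 0.07128486782312393), 89.39757537841797)
wheel 800 0.1266222668338951 ((0.5416276454925537, 0.2537641227245331), 0.05563953146338463) ((0.5419105887413025, 0.253730446100235), (0.1087227612733841, 0.11033890396356583), 113.5086669921875)
handle 77 0.1844267782112079 ((0.5466772317886353, 0.20232611894607544), 0.011233575642108917) [0.54732111 0.20252495]
yel 91 [0.63118252 0.24853972 0.05904545] [0.59420174 0.23558871 0.04393417] [0.64150421 0.26801938 0.07420147]
blu 93 [0.4502674  0.25459653 0.05951054] [0.44198712 0.24061974 0.05309149] [0.45936252 0.26936987 0.06575798]
or 87 [ 0.48986169 -0.13172144  0.11149894] [ 0.47989497 -0.15038763  0.08163101] [ 0.49517981 -0.11751637  0.13275631]
bl 96 [ 0.49066328 -0.18582101  0.11049498] [ 0.47566192 -0.20491068  0.08437816] [ 0.49792774 -0.17295907  0.13256415]
gr 189 [ 0.46654464 -0.24156737  0.09104438] [ 0.44397201 -0.25750455  0.07873071] [ 0.48880946 -0.22782931  0.09637754]
wh 209 [ 0.46600298 -0.29639333  0.09063725] [ 0.44210141 -0.3147005   0.07508728] [ 0.48828344 -0.28108445  0.09588703]
```

View pics/crop1.png

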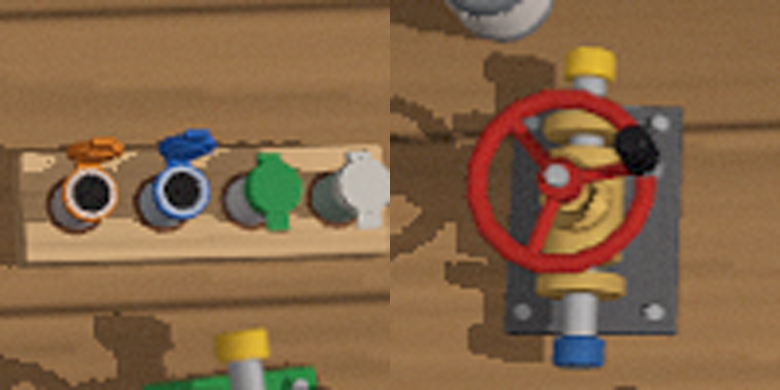

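The crop confirms the orange and blue caps are open, green and white are shut, and this is the red valve with the yellow end at +x. Every size I measured matches the given ones. Next I turn the tool to yaw 0, close the fingers and travel.

move_arm(
  moves=[0,0,0,0,0,0,-0.118,0,0,0,0,0,0,-0.118,0,1.9,4,0,0,0,0,0,1.9,4,0,0,0,0,0,1.9,4,0,0,0,0,0,1.9,4,0,0,0,0,0,1.9,4,0,0,0,0,0,1.9,4,0,0,0,0],
)

```text
clock: 0.9
tool_pos: [0.2725, 0.4141, 0.2343]
orientation: [180.0, 0.0, -0.0]
force: [1.1, 0.5, 0.8]
opening: 0.0294
gripper_force: 0.0
```

move_arm(
  moves=[0,1.9,4,0,0,0,0,0,1.9,4,0,0,0,0,0,1.9,4,0,0,0,0,0,1.9,4,0,0,0,0,0,1.9,4,0,0,0,0,0,1.9,4,0,0,0,0,0,1.9,4,0,0,0,0,0,1.9,4,0,0,0,0],
)

```text
clock: 1.7
tool_pos: [0.4241, 0.0942, 0.2347]
orientation: [-180.0, -0.0, -0.0]
force: [0.4, 0.8, -0.1]
opening: 0.0006
gripper_force: 0.0
```

move_arm(
  moves=[0,1.9,3.8,0,0,0,0,0,1.9,3.8,0,0,0,0,0,1.8,3.8,0,0,0,0,0,1.8,3.8,0,0,0,0,0,1.8,3.8,0,0,0,0,0,1.8,3.6,0,0,0,0,0,0,0,4,0,0,0,0,0,0,4,0,0,0],
)

```text
clock: 2.5
tool_pos: [0.5344, -0.1315, 0.1538]
orientation: [-180.0, -0.1, -0.2]
force: [1.0, 0.1, -0.9]
opening: 0.0006
gripper_force: 0.0
```

move_arm(
  moves=[0,0,0,2,0,0,0,0,0,0,1.2,0,0,0,0,0,0,0,0,0,0],
)

```text
clock: 2.8
tool_pos: [0.5329, -0.1302, 0.1211]
orientation: [180.0, 0.2, -0.1]
force: [0.1, 0.6, 0.8]
opening: 0.0008
gripper_force: 0.0
```

```bash
python3 - <<'E'
from h import *
print(ctrl.get_obs()["tool_pos"])
p,d=vision.snapshot("scene"); q,_=vision.snapshot("wrist")
a=cv2.resize(p[110:210,150:283],(400,300),interpolation=2); b=cv2.resize(q,(400,300))
cv2.imwrite("pics/s1.png",np.hstack([a,b])[:,:,::-1])
E
```

```text
[ 0.53285909 -0.13020129  0.12109347]
```

View pics/s1.png

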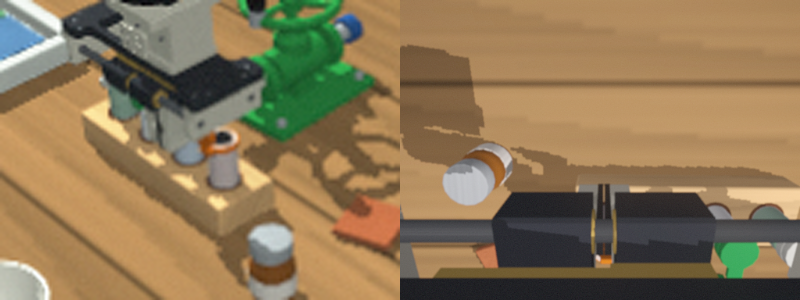

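The fingers stand behind the orange cap (tab near (212,145) in the left half), over its row, and nothing else is touched. I'll sweep the cap over and down.

move_arm(
  moves=[0,-1.6,0,0,0,0,0,0,-1.6,0,0,0,0,0,0,-0.8,0,0,0,0,0,0,-0.8,0,0,0,0,0,0,-0.7,0,0.3,0,0,0,0,-0.6,0,0.6,0,0,0,0,-0.4,0,0.6,0,0,0,0,-0.2,0,0.6,0,0,0],
)

```text
clock: 3.7
tool_pos: [0.466, -0.1301, 0.1008]
orientation: [180.0, 0.1, -0.1]
force: [-1.3, 0.1, 1.2]
opening: 0.0003
gripper_force: 0.5
```

move_arm(
  moves=[0,0,0,0,0,0,0,0,0,0,0.2,0,0,0,0,0,0,0,0,0,0],
)

```text
clock: 4.0
tool_pos: [0.4669, -0.1301, 0.0994]
orientation: [180.0, 0.0, -0.0]
force: [-0.0, 0.3, -0.7]
opening: 0.0004
gripper_force: 0.0
```

move_arm(
  moves=[0,0,0,0.2,0,0,0,0,0,0,0.2,0,0,0,0,0,0,0,0,0,0],
)

```text
clock: 4.3
tool_pos: [0.4671, -0.1302, 0.0986]
orientation: [180.0, -0.1, 0.0]
force: [-12.7, 6.2, 36.9]
opening: 0.0002
gripper_force: 18.3
```

move_arm(
  moves=[0,0,0,-3,0,0,0,0,0,0,-3.6,0,0,0,0,3.4,1.5,0,0,0,0,0,3.3,1.5,0,0,0,0,0,0,2.6,0,0,0,0,0,0,0,2,0,0,0,0,0,0,2,0,0,0,0,0,0,0,0,0,0],
)

```text
clock: 5.1
tool_pos: [0.5319, -0.1862, 0.1188]
orientation: [-180.0, 0.3, -0.1]
force: [-0.5, -0.8, -0.7]
opening: 0.0006
gripper_force: 0.0
```

move_arm(
  moves=[0,-1.6,0,0,0,0,0,0,-1.6,0,0,0,0,0,0,-0.8,0,0,0,0,0,0,-0.8,0,0,0,0,0,0,-0.7,0,0.3,0,0,0,0,-0.6,0,0.6,0,0,0,0,-0.4,0,0.6,0,0,0,0,-0.2,0,0.6,0,0,0],
)

```text
clock: 5.9
tool_pos: [0.466, -0.1861, 0.0998]
orientation: [-180.0, 0.0, -0.0]
force: [-0.6, 1.2, 1.2]
opening: 0.0002
gripper_force: 0.5
```

move_arm(
  moves=[0,0,0,0.2,0,0,0,0,0,0,0.2,0,0,0,0,0,0,0.1,0,0,0,0,0,0,0,0,0,0],
)

```text
clock: 6.3
tool_pos: [0.466, -0.1862, 0.0985]
orientation: [179.9, 0.1, 0.0]
force: [-16.6, 10.2, 43.9]
opening: 0.0002
gripper_force: 21.5
```

move_arm(
  moves=[0,0,0,-4.5,0,0,0,0,0,0,-4.5,0,0,0,0,0,0,-4.5,0,0,0,8.7,0.9,-4.3,0,0,0,0,8.7,0.9,-4.3,0,0,0,0,8.7,0.9,-4.3,0,0,0,0,8.7,0.9,-4.3,0,0,0,0,8.7,0.9,-4.3,0,0,0,0],
)

```text
clock: 7.1
tool_pos: [0.5118, 0.0306, 0.23]
orientation: [180.0, 0.0, -0.0]
force: [1.5, -0.9, 0.1]
opening: 0.035
gripper_force: 0.0
```

```bash
python3 - <<'E'
from h import *
p,d=vision.snapshot("scene"); q,e=vision.snapshot("top"); np.savez("pics/top0.npz",p=q,d=e)
a=cv2.resize(p[110:210,150:283],(400,300),interpolation=2); b=cv2.resize(q[170:245,315:415],(400,300),interpolation=2)
cv2.imwrite("pics/s2.png",np.hstack([a,b])[:,:,::-1])
print(ctrl.get_obs()["tool_pos"])
E
python3 m.py
```

```text
[0.51283377 0.03280793 0.22971309]
rack n 1712 ((0.4680970311164856, -0.21469181776046753), (0.2341509759426117, 0.07129841297864914), 89.36455535888672)Traceback (most recent call last):
  File "m.py", line 12, in <module>
    q=plane(c,px[red.ravel()],.123)[:,:2]
      ~~~~~^^^^^^^^^^^^^^^^^^^^^^^^
  File "h.py", line 10, in plane
    o,d=rays(c,px); return o+d*((z-o[2])/d[:,2])[:,None]
        ~~~~^^^^^^
  File "h.py", line 7, in rays
    K,D,T=c; u=cv2.undistortPoints(np.array(px,float).reshape(-1,1,2),K,D)[:,0]
               ~~~~~~~~~~~~~~~~~~~^^^^^^^^^^^^^^^^^^^^^^^^^^^^^^^^^^^^^^^^
cv2.error: OpenCV(4.12.0) /io/opencv/modules/calib3d/src/undistort.dispatch.cpp:347: error: (-215:Assertion failed) CV_IS_MAT(_src) && CV_IS_MAT(_dst) && (_src->rows == 1 || _src->cols == 1) && (_dst->rows == 1 || _dst->cols == 1) && _src->cols + _src->rows - 1 == _dst->rows + _dst->cols - 1 && (CV_MAT_TYPE(_src->type) == CV_32FC2 || CV_MAT_TYPE(_src->type) == CV_64FC2) && (CV_MAT_TYPE(_dst->type) == CV_32FC2 || CV_MAT_TYPE(_dst->type) == CV_64FC2) in function 'cvUndistortPointsInternal'
```

View pics/s2.png

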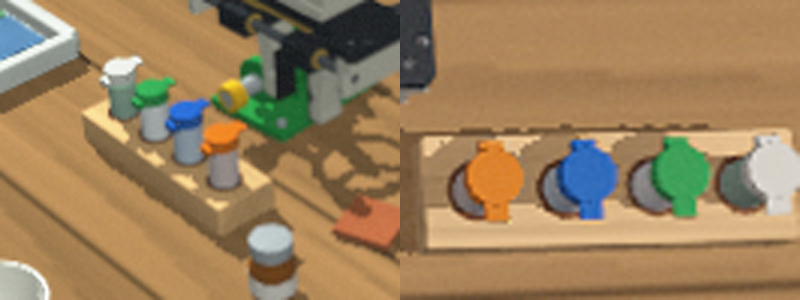

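All four caps lie flat: orange (222,140), blue (187,118), green (152,95) and white (120,72) in the left half. Next I go above the valve handle and refine its position with the wrist camera.

move_arm(
  moves=[8.7,0.9,-4.3,0,0,0,0,8.7,0.9,-4.3,0,0,0,0,8.7,0.8,-4.2,0,0,0,0,8.7,0.8,-4.2,0,0,0,0,8.7,0,0,0,0,0,0,8.7,0,0,0,0,0,0],
)

```text
clock: 7.8
tool_pos: [0.5457, 0.1993, 0.2292]
orientation: [179.9, 0.1, 0.0]
force: [-0.7, -0.6, -0.3]
opening: 0.0859
gripper_force: 0.0
```

```bash
python3 - <<'E'
from h import *
print(ctrl.get_obs()["tool_pos"]); c=cam("wrist"); print(c[2].round(3).tolist(),c[0][0,0])
p,d=vision.snapshot("wrist"); np.savez("pics/w.npz",p=p,d=d)
cv2.imwrite("pics/w1.png",p[:,:,::-1])
vv,uu=np.mgrid[:384,:512]; px=np.c_[uu.ravel(),vv.ravel()]; o,r=rays(c,px); W=(o+r*d.ravel()[:,None]); H=W[:,2].reshape(384,512)
hsv=cv2.cvtColor(p,cv2.COLOR_RGB2HSV).astype(int); red=((hsv[...,0]<8)|(hsv[...,0]>172))&(hsv[...,1]>150)&(H>.1)&(H<.14)
q=plane(c,px[red.ravel()],.123)[:,:2]; print(red.sum(),cv2.minEnclosingCircle(cv2.convexHull(q.astype(np.float32))))
b=(H>.168)&(H<.19)&(d>0); q=plane(c,px[b.ravel()],.179)[:,:2]; print(b.sum(),q.mean(0),cv2.minEnclosingCircle(cv2.convexHull(q.astype(np.float32))))
E
```

```text
[0.54569578 0.19931055 0.22921026]
[[-0.0, -0.953, -0.302, 0.629], [-1.0, 0.001, -0.002, 0.2], [0.002, 0.302, -0.953, 0.379], [0.0, 0.0, 0.0, 1.0]] 332.7223254099054
5615 ((0.5436571836471558, 0.2522018551826477), 0.05512714758515358)
816 [0.55413794 0.20313598] ((0.5540279150009155, 0.2028977870941162), 0.01084029208868742)
```

View pics/w1.png

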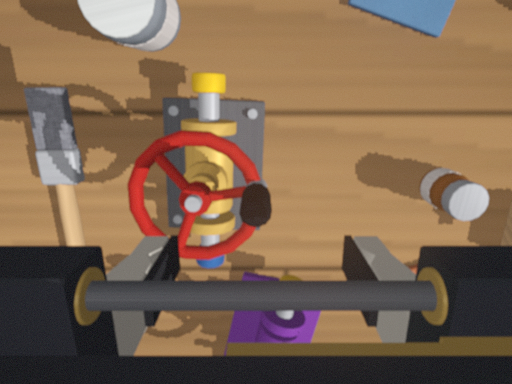

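The wrist view shows the black handle at (256,205), the red wheel at (195,195) and the yellow end at (209,82). The side faces bias the handle's x a little, so I'll refine using points from the handle's top face only.

```bash
python3 - <<'E'
from h import *
vv,uu=np.mgrid[:384,:512]; px=np.c_[uu.ravel(),vv.ravel()]
def go(c,p,d,box):
    o,r=rays(c,px); W=(o+r*d.ravel()[:,None]); v=p.max(2).ravel()
    m=(d.ravel()>0)&(v<90)&(px[:,0]>box[0])&(px[:,0]<box[1])&(px[:,1]>box[2])&(px[:,1]<box[3])&(W[:,2]>.1)
    print(np.histogram(W[m,2],bins=np.arange(.12,.2,.005))[0])
    for a in(.170,.174,.177):
        k=m&(W[:,2]>a); q=W[k]; print(a,k.sum(),q.mean(0).round(4),q.min(0).round(4),q.max(0).round(4))
c=cam("wrist"); z=np.load("pics/w.npz"); go(c,z["p"],z["d"],(235,280,175,235))
c=cam("top"); p=cv2.imread("pics/top0.png")[:,:,::-1]; 
# plate corners in wrist view for stand yaw
c=cam("wrist"); P=z["p"]; o,r=rays(c,px); W=o+r*z["d"].ravel()[:,None]
pl=plane(c,[(165,98),(265,101)],.012); print(pl.round(4).tolist())
h=cv2.cvtColor(P,cv2.COLOR_RGB2HSV).reshape(-1,3).astype(int)
y=(h[:,0]>20)&(h[:,0]<32)&(h[:,1]>200)&(px[:,0]>185)&(px[:,0]<232)&(px[:,1]<96)&(W[:,2]>.03); q=W[y]; print("yel",y.sum(),q.mean(0),q.min(0),q.max(0))
E
```

```text
[  0   0   0   5  34  48  59  56  64  64 183 572   5   0   0   0]
0.17 760 [0.5533 0.2025 0.177 ] [0.542  0.1925 0.1701] [0.562  0.2131 0.1806]
0.174 636 [0.5524 0.2024 0.1778] [0.542  0.1926 0.174 ] [0.5608 0.2123 0.1806]
0.177 490 [0.5515 0.2025 0.1786] [0.5432 0.194  0.177 ] [0.56   0.2108 0.1806]
[[0.619, 0.2997, 0.012], [0.6158, 0.1937, 0.012]]
yel 387 [0.63379049 0.24714408 0.06123368] [0.62627024 0.19901714 0.04823649] [0.64121769 0.26146627 0.37899374]
```

Handle top centre is (0.551, 0.2025) at height 0.179, the axis is about (0.5425, 0.2525), 50.7 mm away, and the stand yaw is about -1.8°. I descend and grip.

move_arm(
  moves=[8.7,0.5,-0.3,0,0,0,0,8.7,0,0,3,0,0,0,8.7,0,0,3,0,0,0,8.7,0,0,2,0,0,0,8.7,0,0,0,0,0,0,1,0,0,0,0,0,0,1,0,0,0,0,0,0,1,0,0,0,0,0,0],
)

```text
clock: 8.65
tool_pos: [0.5518, 0.2021, 0.1521]
orientation: [-179.9, -0.1, -0.1]
force: [-0.1, 0.6, 0.3]
opening: 0.0685
gripper_force: 0.0
```

move_arm(
  moves=[1,0,0,0,0,0,0,1,0,0,0,0,0,0,1,0,0,0,0,0,0,1,0,0,0,0,0,0,1,0,0,0,0,0,0,1,0,0,0,0,0,0],
)

```text
clock: 9.25
tool_pos: [0.5512, 0.2027, 0.1506]
orientation: [-179.9, -0.0, -0.0]
force: [-3.8, 6.0, -0.2]
opening: 0.0215
gripper_force: 30.1
```

The grip holds: 21.5 mm opening at 30 N. I turn clockwise from about -80° to -180° in 15° steps.

move_arm(
  moves=[1,-0.87,0.08,0,0,0,0,1,-1.29,-0.17,0,0,0,0,1,-1.21,-0.5,0,0,0,0,1,-1.04,-0.79,0,0,0,0],
)

```text
clock: 9.65
tool_pos: [0.5077, 0.2169, 0.1507]
orientation: [-179.9, -0.2, -0.0]
force: [11.3, 4.8, -10.3]
opening: 0.0211
gripper_force: 30.0
```

move_arm(
  moves=[1,-0.79,-1.04,0,0,0,0,1,-0.5,-1.21,0,0,0,0,1,-0.17,-1.29,0,0,0,0,1,0,0,0,0,0,0],
)

```text
clock: 10.05
tool_pos: [0.4933, 0.2527, 0.1507]
orientation: [-179.9, -0.1, 0.0]
force: [7.2, 1.6, -4.7]
opening: 0.0213
gripper_force: 30.0
```

move_arm(
  moves=[1,0.2,-1.29,0,0,0,0,1,0.5,-1.21,0,0,0,0,1,0.79,-1.04,0,0,0,0,1,1.04,-0.79,0,0,0,0,1,1.21,-0.5,0,0,0,0,1,1.29,-0.17,0,0,0,0,1,0,0,0,0,0,0],
)

```text
clock: 10.75
tool_pos: [0.5453, 0.3021, 0.1506]
orientation: [-179.9, -0.1, -0.1]
force: [2.6, 3.0, -0.4]
opening: 0.0212
gripper_force: 30.0
```

move_arm(
  moves=[1,1.29,0.17,0,0,0,0,1,1.21,0.5,0,0,0,0,1,1.04,0.79,0,0,0,0,1,0.79,1.04,0,0,0,0,1,0.5,1.21,0,0,0,0,1,0,0,0,0,0,0],
)

```text
clock: 11.35
tool_pos: [0.5923, 0.2622, 0.1507]
orientation: [180.0, -0.1, -0.1]
force: [6.6, -2.0, -2.7]
opening: 0.0212
gripper_force: 30.0
```

move_arm(
  moves=[1,0.1,0.4,0,0,0,0,1,0.05,0.4,0,0,0,0,1,0,0,0,0,0,0,1,0,0,0,0,0,0],
)

```text
clock: 11.75
tool_pos: [0.5932, 0.2553, 0.1507]
orientation: [180.0, -0.1, -0.1]
force: [6.1, 0.5, -3.1]
opening: 0.0212
gripper_force: 30.0
```

move_arm(
  moves=[1,0,0.3,0,0,0,0,1,0,0,0,0,0,0,1,0,0,0,0,0,0],
)

```text
clock: 12.05
tool_pos: [0.5933, 0.2527, 0.1507]
orientation: [-180.0, -0.1, -0.1]
force: [6.9, 1.4, -2.8]
opening: 0.0214
gripper_force: 30.0
```

move_arm(
  moves=[1,0,0.3,0,0,0,0,1,0,0,0,0,0,0,1,0,0,0,0,0,0],
)

```text
clock: 12.35
tool_pos: [0.5933, 0.2503, 0.1507]
orientation: [-179.9, -0.1, -0.0]
force: [6.1, 3.4, -3.0]
opening: 0.0213
gripper_force: 30.0
```

move_arm(
  moves=[1,0,0.2,0,0,0,0,1,0,0,0,0,0,0,1,0,0,0,0,0,0],
)

```text
clock: 12.65
tool_pos: [0.5934, 0.2501, 0.1507]
orientation: [-179.8, -0.2, -0.0]
force: [4.1, 9.5, -4.4]
opening: 0.0211
gripper_force: 30.0
```

move_arm(
  moves=[1,0,0.2,0,0,0,0,1,0,0,0,0,0,0,1,0,0,0,0,0,0],
)

```text
clock: 12.95
tool_pos: [0.5934, 0.2499, 0.1507]
orientation: [-179.6, -0.2, -0.0]
force: [3.1, 16.2, -5.3]
opening: 0.021
gripper_force: 30.0
```

The hard stop is found at TCP (0.5934, 0.2501): the force climbs while the position holds. The fitted axis is about (0.5434, 0.2524). Now I back it off anticlockwise, watching the pose.

move_arm(
  moves=[1,-0.1,-1.86,0,0,0,0,1,-0.5,-1.21,0,0,0,0,1,-0.79,-1.04,0,0,0,0,1,-1.04,-0.79,0,0,0,0,1,-1.21,-0.5,0,0,0,0,1,-1.29,-0.17,0,0,0,0,1,0,0,0,0,0,0],
)

```text
clock: 13.65
tool_pos: [0.5417, 0.3021, 0.1506]
orientation: [-180.0, 0.0, -0.0]
force: [-2.8, 5.1, 0.1]
opening: 0.0211
gripper_force: 30.0
```

move_arm(
  moves=[1,-1.27,0.17,0,0,0,0,1,-1.21,0.5,0,0,0,0,1,-1.04,0.79,0,0,0,0,1,-0.79,1.04,0,0,0,0,1,-0.5,1.21,0,0,0,0,1,-0.1,1.29,0,0,0,0,1,0,0,0,0,0,0],
)

```text
clock: 14.35
tool_pos: [0.4936, 0.249, 0.1506]
orientation: [179.9, 0.1, -0.1]
force: [0.1, -2.7, 1.2]
opening: 0.0214
gripper_force: 30.0
```

move_arm(
  moves=[1,0.17,1.29,0,0,0,0,1,0.5,1.21,0,0,0,0,1,0.79,1.04,0,0,0,0,1,1.04,0.79,0,0,0,0,1,1.21,0.5,0,0,0,0,1,1.29,0.17,0,0,0,0,1,0,0,0,0,0,0],
)

```text
clock: 15.05
tool_pos: [0.5467, 0.2022, 0.1506]
orientation: [-179.9, -0.1, -0.1]
force: [2.5, 6.3, -1.4]
opening: 0.0214
gripper_force: 30.0
```

move_arm(
  moves=[1,1.29,-0.17,0,0,0,0,1,1.21,-0.5,0,0,0,0,1,1.04,-0.79,0,0,0,0,1,0.79,-1.04,0,0,0,0,1,0.5,-1.21,0,0,0,0,1,0.17,-1.29,0,0,0,0,1,0,0,0,0,0,0],
)

```text
clock: 15.75
tool_pos: [0.5937, 0.2513, 0.1505]
orientation: [179.9, 0.2, -0.0]
force: [-6.5, 2.0, 7.2]
opening: 0.0209
gripper_force: 30.0
```

One turn done. Now the second.

move_arm(
  moves=[1,-0.22,-1.29,0,0,0,0,1,-0.5,-1.21,0,0,0,0,1,-0.79,-1.04,0,0,0,0,1,-1.04,-0.79,0,0,0,0,1,-1.21,-0.5,0,0,0,0,1,-1.29,-0.17,0,0,0,0,1,0,0,0,0,0,0],
)

```text
clock: 16.45
tool_pos: [0.5411, 0.3022, 0.1506]
orientation: [-180.0, 0.1, 0.0]
force: [-2.3, 1.4, 2.9]
opening: 0.0213
gripper_force: 30.0
```

move_arm(
  moves=[1,-1.27,0.17,0,0,0,0,1,-1.21,0.5,0,0,0,0,1,-1.04,0.79,0,0,0,0,1,-0.79,1.04,0,0,0,0,1,-0.5,1.21,0,0,0,0,1,-0.15,1.29,0,0,0,0,1,0,0,0,0,0,0],
)

```text
clock: 17.15
tool_pos: [0.4935, 0.2491, 0.1505]
orientation: [179.9, 0.0, -0.1]
force: [2.5, -2.7, 0.1]
opening: 0.021
gripper_force: 30.0
```

move_arm(
  moves=[1,0.17,1.29,0,0,0,0,1,0.5,1.21,0,0,0,0,1,0.79,1.04,0,0,0,0,1,1.04,0.79,0,0,0,0,1,1.21,0.5,0,0,0,0,1,1.29,0.17,0,0,0,0,1,0,0,0,0,0,0],
)

```text
clock: 17.85
tool_pos: [0.5459, 0.2021, 0.1506]
orientation: [-179.9, -0.1, -0.1]
force: [1.8, 7.4, -0.4]
opening: 0.0211
gripper_force: 30.0
```

move_arm(
  moves=[1,1.29,-0.17,0,0,0,0,1,1.21,-0.5,0,0,0,0,1,1.04,-0.79,0,0,0,0,1,0.79,-1.04,0,0,0,0,1,0.5,-1.21,0,0,0,0,1,0,0,0,0,0,0],
)

```text
clock: 18.45
tool_pos: [0.5918, 0.2385, 0.1505]
orientation: [179.9, 0.2, -0.0]
force: [-5.1, 4.3, 6.9]
opening: 0.0213
gripper_force: 30.0
```

move_arm(
  moves=[1,0.1,-0.6,0,0,0,0,1,0,-0.55,0,0,0,0,1,0,0,0,0,0,0,1,0,0,0,0,0,0],
)

```text
clock: 18.85
tool_pos: [0.5934, 0.2492, 0.1506]
orientation: [179.9, 0.0, -0.1]
force: [0.5, -2.5, 2.6]
opening: 0.0215
gripper_force: 30.0
```

```bash
python3 - <<'E'
from h import *
o=ctrl.get_obs(); print(o["tool_pos"].round(5),o["force"].round(1),o["orientation"].round(2))
p,_=vision.snapshot("scene"); q,_=vision.snapshot("wrist")
cv2.imwrite("pics/f.png",np.hstack([cv2.resize(p,(400,300)),cv2.resize(q,(400,300))])[:,:,::-1])
E
```

```text
[0.59339 0.24915 0.15055] [ 0.5 -2.5  2.6] [ 1.7994e+02  3.0000e-02 -7.0000e-02]
```

View pics/f.png

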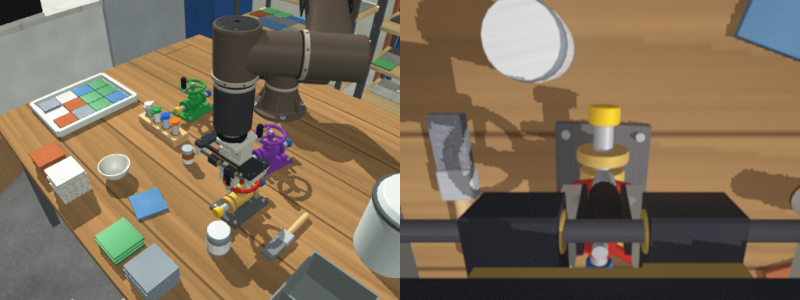

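The handle sits in the fingers over the yellow-end side at about (600,205) in the right half, and the bench is otherwise as it was. It is 1 mm short of two turns, so I trim it.

move_arm(
  moves=[1,0,-0.1,0,0,0,0,1,0,0,0,0,0,0,1,0,0,0,0,0,0,1,0,0,0,0,0,0],
)

```text
clock: 19.35
tool_pos: [0.5934, 0.2512, 0.1506]
orientation: [-180.0, -0.0, -0.0]
force: [1.9, -2.8, 2.5]
opening: 0.0212
gripper_force: 30.0
```

move_arm(
  moves=[1,0,0.05,0,0,0,0,1,0,0,0,0,0,0,1,0,0,0,0,0,0],
)

```text
clock: 19.65
tool_pos: [0.5934, 0.2511, 0.1506]
orientation: [-180.0, -0.0, -0.0]
force: [2.2, 0.8, 0.9]
opening: 0.0212
gripper_force: 30.0
```

move_arm(
  moves=[1,0,0,0,0,0,0,1,0,0,0,0,0,0],
)

```text
clock: 19.85
tool_pos: [0.5934, 0.2511, 0.1506]
orientation: [-180.0, -0.0, -0.0]
force: [3.5, 1.4, 1.0]
opening: 0.021
gripper_force: 30.0
```

Static friction makes the handle move in small jumps. It is about 0.9 mm (1°) over, so I nudge it back.

move_arm(
  moves=[1,0,0.07,0,0,0,0,1,0,0,0,0,0,0,1,0,0,0,0,0,0],
)

```text
clock: 20.15
tool_pos: [0.5934, 0.2503, 0.1506]
orientation: [-180.0, -0.0, -0.0]
force: [4.0, 2.3, 0.6]
opening: 0.0209
gripper_force: 30.0
```

move_arm(
  moves=[1,0,0,0,0,0,0,1,0,0,0,0,0,0],
)

```text
clock: 20.35
tool_pos: [0.5934, 0.2501, 0.1507]
orientation: [-180.0, -0.0, -0.0]
force: [3.2, 2.5, 1.4]
opening: 0.0212
gripper_force: 30.0
```

move_arm(
  moves=[1,0,-0.02,0,0,0,0,1,0,0,0,0,0,0,1,0,0,0,0,0,0,1,0,0,0,0,0,0],
)

```text
clock: 20.75
tool_pos: [0.5934, 0.2501, 0.1506]
orientation: [180.0, -0.0, -0.0]
force: [5.3, 1.7, 1.2]
opening: 0.0209
gripper_force: 30.0
```

```bash
python3 - <<'E'
from plant import ctrl
o=ctrl.get_obs(); print(o["tool_pos"],o["gripper_force"])
if abs(o["tool_pos"][1]-.2502)<.0006 and o["gripper_force"]>20: print(ctrl.close_job())
E
```

```text
[0.59337158 0.25011857 0.15061611] 29.99594658870592
the job is handed in; nothing more can be done
None
```

The job is handed in at about 21 s: the orange and blue caps are pressed shut, and the red valve was turned to its stop and backed off two full turns to within about 0.1 mm of the stop position at the handle, which is still gripped; one finger press on the blue cap read 44 N at the wrist, where the 40 N limit is for the arm and gripper body.

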